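# Prop and steady a root-imaging frame

### The job

Turn the turntable anticlockwise (seen from above) (its yellow post is the handle) until it clicks into its detent. Then flip the red kickstand up and over backwards past its centre until it stays fully down, and after that raise the leaning root frame upright by its orange top rail and keep holding the rail: finish while still holding the frame upright, because it tips forward again if let go. Leave the other things on the bench alone.

Things in the scene. Friction and masses are not known exactly. Their poses are not given: they have to be found in the camera images.
- base: Fixed grey round base, 336 mm wide, 25 mm tall; origin under its centre, on the turning axis. On its +x side a dark plunger housing to 218 mm from the axis, 47 mm tall. The turntable disc on it: radius 140 mm, top 45 mm above the bench. At turntable angle 0 the parts line up with these axes: frame across y, leaning to -x, kickstand at +y, back at +x.
- turntable (a joint): Turntable angle, rad, growing anticlockwise seen from above. Starts at -1.1 to -0.5; 0 = seated in the detent (a sprung ball between two posts on the rim). Friction 0.12 N m; entering the detent takes about 0.5 N m (some 4 N at the post), met 0.15 rad before it; from 0.05 rad off it is drawn into its seat. Hard stop at +0.05.
- post (a point): Middle of the upright yellow turning post, 16 mm in diameter, 55 mm tall (point 27.5 mm above the disc, 72.5 mm above the bench), 128 mm from the turning axis; on the base's -y side when indexed. It turns with the disc; its round shape may turn between the fingers.
- frame (a joint): Lean of the root frame about its foot hinge, rad: -0.4 = start, leaning forward on two rests; 0 = upright; positive = fallen back, up to +0.3. Weight about 0.77 kg; it tips forward by itself from below about +0.1. With the kickstand down, its foot meets the disc at about 0 and stops the frame going further back; with it up nothing does.
- frame_hinge (a point): Midpoint of the foot hinge, on the turning axis, 55 mm above the bench. Axes lean with the frame: z up along it, y along the hinge to the kickstand side, x out of its back. Frame 150 mm wide, 213 mm tall; 16 mm side posts centred at y = +-67 mm; between them a soil box (x -28 to -4 mm) up to z = 150 mm with short seedlings at y = +-46 mm, none in the middle.
- rail: Orange round top rail of the frame, 16 mm in diameter, 150 mm long; origin at its middle, 205 mm above the foot hinge along the frame; y along the rail, z up along the frame. 47 mm free below it in the middle.
- kickstand (a joint): Angle of the kickstand about its pivot, rad: 0 = folded, pointing up along the frame's side edge; grows as it swings backwards (to the frame's +x) and down; 2.70 = fully down, at a stop. An over-centre spring (up to 0.07 N m) holds it at either end; dead centre is at 1.35 and past about 1.5 it snaps down by itself.
- kick_pivot (a point): Pivot of the kickstand: in the frame_hinge axes at y = +107 mm, z = +125 mm. The swing is about the frame's y axis.
- kick_foot (a point): Centre of the black rubber foot at the kickstand's end, 140 mm from the pivot: a bar of 16 mm diameter, 38 mm long across the swing (y). The red leg is a round bar of 12 mm diameter; a light push of about 1 N on the foot swings it.
- pot_a: Bystander: small green plastic pot with seedlings, 66 mm wide, 58 mm tall plus 70 mm of grass; origin under its centre.
- pot_b: Bystander: second such pot; origin under its centre.
- spray: Bystander: white bottle with blue cap, 64 mm wide, 170 mm tall; origin under its centre.
- dish: Bystander: round glass culture dish, 90 mm wide, 16 mm tall; origin under its centre.
- brush: Bystander: small wooden-handled brush lying down.
- jar: Bystander: amber glass jar, 60 mm wide, 80 mm tall; origin under its centre.

How it is judged:
By the outcome, as a careful person would: the job done as asked, in the order asked, and still so for the second after the job is handed in, while the arm keeps its last pose, push and grip.
It also fails if it takes over 67 s, if anything falls off the work surface, if the arm or the gripper's body presses on something with over 40 N, if the wrist force passes 120 N, or if a joint passes its speed limit or range.

### The arm

A 6-joint arm with a two-finger parallel gripper is mounted at the origin on the work surface. World frame = base frame: x ahead of the robot, y to its left, z up, the work surface at z = 0. Lengths are in mm, angles in rad, forces in N, time in s.
With the tool pointing down it reaches from about 350 to 925 mm from the base axis. Payload 6.4 kg.
Tool frame: the origin (TCP) lies on the centre line of the jaws, within the pads' length; the fingertips stand robot.tip_reach ahead of it and the grasp point (between the pads) lies 2 mm behind it (robot.tip_reach is the distance from the TCP to the fingertips, in mm); z points along the fingers, y is the line along which they close (so a half turn about z gives the same grasp; the last joint's range is limited). The gripper opens to 94 mm and grips with 3 to 60 N. Pads are 16 mm wide; open, the fingers measure 119 mm over their backs; the gripper's body (75 mm by 177 mm) begins 78 mm behind the grasp point.
Start: joints at [-1.458, 0.245, 1.558, -0, 1.339, -0.174], TCP at [183.879, -623.46, 222.455] pointing down, gripper open.
Joint ranges: [-3.13, 3.13], [-1.02, 2.26], [0.13, 2.54], [-0.95, 4.09], [0.21, 2.88], [-2.74, 2.74]. Speed limits (rad/s): [2.57, 2.57, 3.14, 3.14, 3.14, 3.14].

### API

Orientations are given as a unit quaternion [w, x, y, z].
In Python, from workcell import robot, optics, job_done gives the robot as it stands.
- The arm moves only by the tool send_rows, never from a script. Its argument "moves" is a list of rows, each a list of 7 numbers: the turn, a rotation vector about the tool's x, y, z in degrees, then the shift along the tool's x, y, z in cm, then the opening, from -1 (shut) to 1 (fully open). A call has exactly 10 rows; each row is the pose to reach, as a shift and turn from the pose commanded when the call began, along the tool's axes at that moment; what a row does not reach only later rows make up. A row lasts 1/10 s, in which the tool goes at most 50 mm and 8.59 degrees, less where a joint would pass 70% of its speed; a pose out of reach is approached as far as the arm can. A call with a gripper value outside its range is refused whole. The fingers move at their own pace and stop on an object; "newtons" is the grip in N (left out, the last holds). Time passes only in rows, so rows that repeat a pose let the fingers close, or fill a call up. It gives the time, the measured TCP pose, the force, the opening and the grip force at its end, in the units of the state.
- robot.get_obs(): the state, without advancing time (a new reading comes with each control period).
- optics.camera(name): name is "scene" or "top"; returns a dict with "pixels" (384x512x3 uint8, blue, green, red), "fx", "fy", "cx", "cy" (pixels), "origin" and "rotation" of the camera in the world. Camera axes: x right, y down, z forward; pixel columns grow to the right and rows downward; lengths in mm; the calibration is good to about 2 mm. A picture is of the moment at which its call begins. There is no depth.
- job_done(): hands the job in; it is judged then, once.
The state is a dict: "clock": time; "joints": joint angles; "qd": joint speeds; "tau": joint torques, N m; "tcp_pos": TCP position; "tool_rot": TCP orientation; "wrist_force": force on the tool from outside, world axes, zero at the start; "torque": the same for the moment, N m; "opening": finger opening in mm; "grasp_force": force on a finger pad.
Only numpy, scipy, OpenCV 4.12 (cv2) and the standard library are available. Lean on these libraries where they do the work, as an engineer would, in place of code of your own. Each camera call takes 0.05 s, during which the arm holds its last target. There are 200 camera calls.

## Working session

There is one attempt and no reset: what is moved stays moved. The work goes in short steps, Python scripts to look and compute and a tool call to move; the robot and the scene stay as the last step left them, time stands still between calls to the robot, and variables do not carry over. Pictures are saved under pics/ and viewed, at most 10 in all, crops included, and the job is handed in when it is done.

Besides the shell and the picture viewer there is one more tool, called by a JSON object that holds its "api" and its "payload". send_rows: Moves the arm, as the interface text tells. Its arguments: {"type":"object","properties":{"moves":{"type":"array"},"newtons":{"type":"number"}},"required":["moves"]}

```bash
mkdir -p pics; ls; python3 - <<'E'
from workcell import robot, optics
import cv2,numpy as np
o=robot.get_obs();print({k:np.round(v,3) for k,v in o.items()}, robot.tip_reach)
for n in("scene","top"):
    c=optics.camera(n);cv2.imwrite(f"pics/{n}0.png",cv2.resize(c["pixels"],(800,600),interpolation=cv2.INTER_CUBIC))
    print(n,c["fx"],c["fy"],c["cx"],c["cy"],np.array(c["origin"]),np.array(c["rotation"]).tolist())
E
```

```text
pics
{'clock': np.float64(0.0), 'joints': array([-1.458,  0.246,  1.559, -0.   ,  1.339, -0.174]), 'qd': array([ 0.001,  0.   , -0.   , -0.001,  0.002,  0.001]), 'tau': array([ 1.0000e-03, -4.1583e+01, -3.1461e+01,  6.9000e-02,  3.3000e-02,
       -0.0000e+00]), 'tcp_pos': array([ 183.819, -622.901,  221.383]), 'tool_rot': array([-0.001,  0.99 ,  0.143,  0.   ]), 'wrist_force': array([-0.376, -0.64 ,  0.341]), 'torque': array([ 0.018, -0.004, -0.036]), 'grasp_force': np.float64(0.0), 'opening': np.float64(94.038)} 17.0
scene 395.52570982348146 395.52570982348146 252.05584761229827 196.29292554782756 [1441.30821372 -213.30985522 1240.62181182] [-0.2645813862899783, 0.7080364971256005, 0.6156346783590725, -0.22287878223084492]
top 381.99370980338307 381.99370980338307 255.76296799404676 195.78069641291424 [ 325.46132537  -71.44749867 1467.4152472 ] [-0.05977274312792496, 0.7074503799354229, -0.7014060531893049, 0.0630137100763869]
```

View pics/scene0.png

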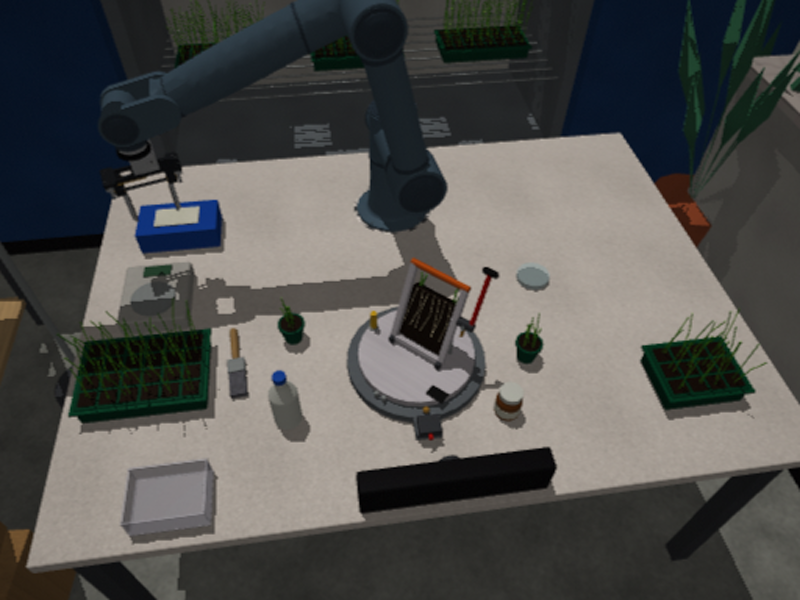

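View pics/top0.png

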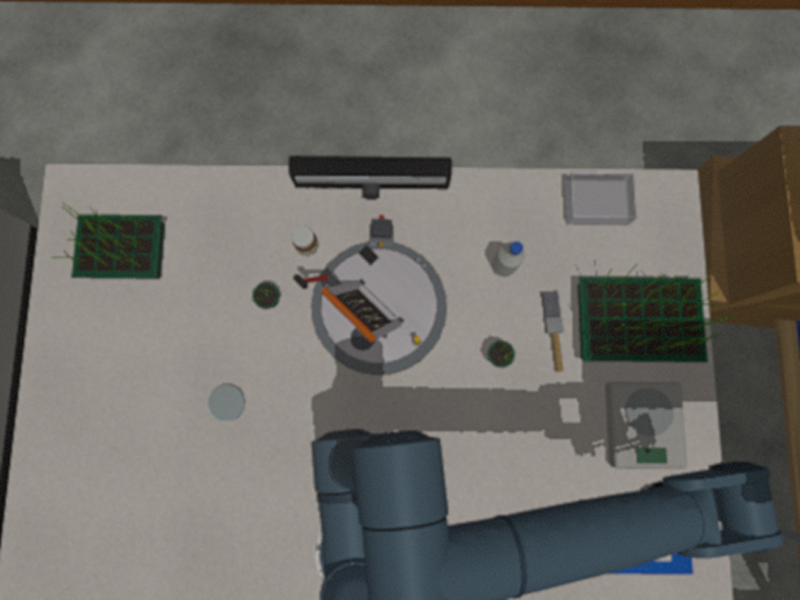

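The pictures show the turntable at top-view (379,307) and the yellow post at (417,339), so the table is about -0.7 rad off. The plunger is straight ahead (+x) and the frame leans towards the robot. I'll enlarge both views side by side.

```bash
cat > h.py <<'E'
from workcell import robot, optics
import cv2,numpy as np
from scipy.spatial.transform import Rotation as R
def q(w): return R.from_quat(np.roll(np.array(w,float),-1))
def proj(c,P):
    p=q(c["rotation"]).inv().apply(np.atleast_2d(P)-np.array(c["origin"]))
    return np.c_[c["fx"]*p[:,0]/p[:,2]+c["cx"],c["fy"]*p[:,1]/p[:,2]+c["cy"]]
def ray(c,uv,z):
    d=q(c["rotation"]).apply([(uv[0]-c["cx"])/c["fx"],(uv[1]-c["cy"])/c["fy"],1]);o=np.array(c["origin"])
    return o+d*(z-o[2])/d[2]
def pts(cx,cy,yaw,th,lean,kick):
    """world points: dict"""
    B=R.from_euler('z',yaw); T=R.from_euler('z',yaw+th); o=np.array([cx,cy,0])
    L=T*R.from_euler('y',lean); h=o+[0,0,55]
    f=lambda *p:h+L.apply(p)
    kp=np.array([0,107,125]);kf=kp+140*np.array([np.sin(kick),0,np.cos(kick)])
    return dict(post=o+T.apply([0,-128,100]),postm=o+T.apply([0,-128,72.5]),rail=f(0,0,205),railp=f(0,75,205),railm=f(0,-75,205),
      kp=f(*kp),foot=f(*kf),foota=f(*(kf+[0,19,0])),footb=f(*(kf-[0,19,0])),house=o+B.apply([200,0,47]),cen=o+[0,0,25])
def grab(n,name,box,scale):
    c=optics.camera(n);x,y,w,hh=box
    im=cv2.resize(c["pixels"][y:y+hh,x:x+w],None,fx=scale,fy=scale,interpolation=cv2.INTER_CUBIC)
    if name: cv2.imwrite(f"pics/{name}.png",im)
    return c,im
E
python3 - <<'E'
from h import *
a=grab("top",None,(180,130,120,120),5)[1];b=grab("scene",None,(215,155,100,130),4)[1]
im=np.zeros((600,800,3),np.uint8);a=cv2.resize(a,(400,400));im[:400,:400]=a;im[:520,400:]=b;cv2.imwrite("pics/c1.png",cv2.convertScaleAbs(im,alpha=1.5))
E
```

```text
(no output)
```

View pics/c1.png

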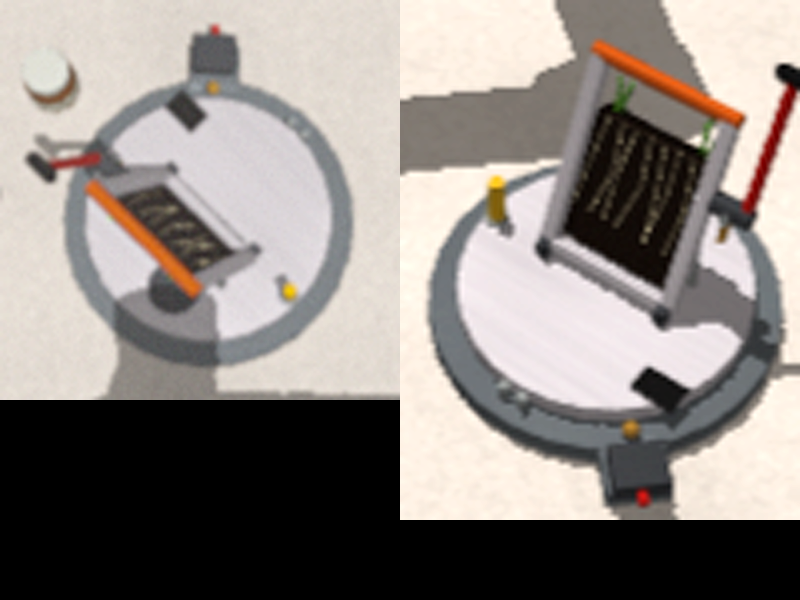

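The zoom shows, in crop pixels:
- **Top:** post (290,291), rail ends (91,188) and (198,290), kick foot (42,165), base centre (209,223).
- **Scene:** post (496,182), rail ends (596,46) and (740,119), foot (790,76).

Next I fit the pose.

```bash
python3 - <<'E'
from h import *
from scipy.optimize import least_squares
ct=optics.camera("top");cs=optics.camera("scene")
T=lambda u,v:(180+u/3.3333-.35,130+v/3.3333-.35); S=lambda u,v:(215+(u-400)/4-.4,155+v/4-.4)
obs=[(ct,"post",T(290,291)),(ct,"railp",T(91,188)),(ct,"railm",T(198,290)),(ct,"foot",T(42,165)),(ct,"cen",T(209,223)),(ct,"house",T(214,55)),
(cs,"post",S(496,182)),(cs,"railm",S(597,47)),(cs,"railp",S(739,118)),(cs,"foot",S(790,76)),(cs,"house",S(638,468))]
def res(p,full=False):
    P=pts(*p[:5],0);r=np.array([proj(c,P[n])[0]-uv for c,n,uv in obs]);return r if full else r.ravel()
s=least_squares(res,[430,-40,0,-.7,-.4],loss='soft_l1')
print(s.x);print(np.round(res(s.x,True),1).tolist())
for th in(s.x[3],0):
  for k,v in pts(*s.x[:3],th,s.x[4],0).items(): print(k,v.round(1))
for n,uv,z in(("pot_a?",(265*.64,294*.64),58),("jar",(306*.64,238*.64),80),("pot_b?",(500*.64,352*.64),58),("spraycap",(516*.64,248*.64),170),("dish",(227*.64,402*.64),16)):print(n,ray(ct,uv,z).round())
E
```

```text
[ 5.76696767e+02 -2.33435707e+01 -2.99777653e-02 -7.33950261e-01
 -3.83544299e-01]
[[-0.2, 0.1], [-0.2, -0.7], [0.4, 0.7], [0.0, 0.7], [-0.6, -0.3], [0.0, -1.8], [-0.1, -0.6], [-1.0, 0.1], [-0.1, 0.8], [0.7, 0.2], [-0.1, -0.8]]
post [ 488.2 -115.8  100. ]
postm [ 488.2 -115.8   72.5]
rail [521.3  29.7 245.1]
railp [573.2  83.9 245.1]
railm [469.4 -24.4 245.1]
kp [616.9  86.3 170.9]
foot [579.1 122.5 300.7]
foota [592.2 136.2 300.7]
footb [566.  108.8 300.7]
house [776.6 -29.3  47. ]
cen [576.7 -23.3  25. ]
post [ 572.9 -151.3  100. ]
postm [ 572.9 -151.3   72.5]
rail [500.  -21.  245.1]
railp [502.3  53.9 245.1]
railm [497.8 -96.  245.1]
kp [533.1  85.  170.9]
foot [480.8  86.6 300.7]
foota [481.4 105.6 300.7]
footb [480.2  67.6 300.7]
house [776.6 -29.3  47. ]
cen [576.7 -23.3  25. ]
pot_a? [599. 247.  58.]
jar [733. 150.  80.]
pot_b? [ 464. -315.   58.]
spraycap [ 688. -337.  170.]
dish [343. 335.  16.]
```

```bash
cat >> h.py <<'E'
import json,os
CX,CY,YAW=576.7,-23.3,-0.03
def load():
    if os.path.exists("cmd.json"):
        d=json.load(open("cmd.json"));return np.array(d[0]),R.from_quat(d[1])
    return np.array([183.879,-623.46,222.455]),q([0,.99,.143,0])
def toolR(ydir,zdir):
    z=np.array(zdir,float);z/=np.linalg.norm(z);y=np.array(ydir,float);y-=z*(y@z);y/=np.linalg.norm(y)
    return R.from_matrix(np.c_[np.cross(y,z),y,z])
def plan(wps):
    """wps: list of (pos,Rot,opening,nrows); linear blend over nrows each; total 10. Prints rows, stores last as commanded."""
    p0,R0=load();rows=[];pp,Rp=p0,R0
    for p,Rt,o,n in wps:
        p=np.array(p,float);rv=(Rp.inv()*Rt).as_rotvec()
        for i in range(1,n+1):
            f=i/n;P=pp+(p-pp)*f;Q=Rp*R.from_rotvec(rv*f)
            rows.append(list(np.round((R0.inv()*Q).as_rotvec(degrees=True),1))+list(np.round(R0.inv().apply(P-p0)/10,2))+[o])
        pp,Rp=p,Rt
    assert len(rows)==10,len(rows)
    print("[" + ",".join("["+",".join(f"{v+0:g}" for v in r)+"]" for r in rows)+"]")
    l=np.array(rows[-1],float);json.dump([list(p0+R0.apply(l[3:6]*10)),list((R0*R.from_rotvec(l[:3],degrees=True)).as_quat())],open("cmd.json","w"))
def postpose(th,z=85,tilt=10):
    T=R.from_euler('z',YAW+th);p=np.array([CX,CY,z])+T.apply([0,-128,0]);t=np.radians(tilt)
    return p,toolR(T.apply([1,0,0]),T.apply([0,np.sin(t),-np.cos(t)]))
E
python3 - <<'E'
from h import *
p,Rt=postpose(-.734);t=Rt.apply([0,0,1])
# clearance check
up=p-t*120
print(up,p)
plan([(up,Rt,-0.1,10)]) if 0 else None
P0,R0=load()
plan([(up+[0,0,30],Rt,-0.1,10)])
E
```

```text
[ 473.73175012 -130.77197153  203.17693036] [ 488.14764543 -115.7255403    85.        ]
[[0.3,1,-3,4.17,-3.91,-0.11,-0.1],[0.5,2,-5.9,8.35,-7.81,-0.21,-0.1],[0.8,2.9,-8.9,12.52,-11.72,-0.32,-0.1],[1,3.9,-11.9,16.7,-15.62,-0.43,-0.1],[1.3,4.9,-14.9,20.87,-19.53,-0.54,-0.1],[1.6,5.9,-17.8,25.05,-23.43,-0.64,-0.1],[1.8,6.8,-20.8,29.22,-27.34,-0.75,-0.1],[2.1,7.8,-23.8,33.39,-31.24,-0.86,-0.1],[2.3,8.8,-26.7,37.57,-35.15,-0.96,-0.1],[2.6,9.8,-29.7,41.74,-39.05,-1.07,-0.1]]
```

```bash
rm cmd.json; python3 - <<'E'
from h import *
p,Rt=postpose(-.734);t=Rt.apply([0,0,1]);up=p-t*120+[0,0,20]
P0,R0=load();half=P0+(up-P0)*.6
plan([(half,Rt,-0.1,9),(half,Rt,-.1,1)])
plan([(up,Rt,-.1,6),(up,Rt,-.1,4)])
E
```

```text
[[0.3,1.1,-3.3,2.78,-2.6,0,-0.1],[0.6,2.2,-6.6,5.57,-5.21,-0.01,-0.1],[0.9,3.3,-9.9,8.35,-7.81,-0.01,-0.1],[1.2,4.3,-13.2,11.13,-10.41,-0.02,-0.1],[1.4,5.4,-16.5,13.91,-13.02,-0.02,-0.1],[1.7,6.5,-19.8,16.7,-15.62,-0.03,-0.1],[2,7.6,-23.1,19.48,-18.22,-0.03,-0.1],[2.3,8.7,-26.4,22.26,-20.83,-0.04,-0.1],[2.6,9.8,-29.7,25.05,-23.43,-0.04,-0.1],[2.6,9.8,-29.7,25.05,-23.43,-0.04,-0.1]]
[[0,0,0,3.65,-0.88,0.64,-0.1],[0,0,0,7.3,-1.76,1.28,-0.1],[0,0,0,10.96,-2.64,1.92,-0.1],[0,0,0,14.61,-3.51,2.56,-0.1],[0,0,0,18.26,-4.39,3.2,-0.1],[0,0,0,21.91,-5.27,3.84,-0.1],[0,0,0,21.91,-5.27,3.84,-0.1],[0,0,0,21.91,-5.27,3.84,-0.1],[0,0,0,21.91,-5.27,3.84,-0.1],[0,0,0,21.91,-5.27,3.84,-0.1]]
```

{"api": "send_rows", "payload": {"moves": [[0.3,1.1,-3.3,2.78,-2.6,0,-0.1],[0.6,2.2,-6.6,5.57,-5.21,-0.01,-0.1],[0.9,3.3,-9.9,8.35,-7.81,-0.01,-0.1],[1.2,4.3,-13.2,11.13,-10.41,-0.02,-0.1],[1.4,5.4,-16.5,13.91,-13.02,-0.02,-0.1],[1.7,6.5,-19.8,16.7,-15.62,-0.03,-0.1],[2,7.6,-23.1,19.48,-18.22,-0.03,-0.1],[2.3,8.7,-26.4,22.26,-20.83,-0.04,-0.1],[2.6,9.8,-29.7,25.05,-23.43,-0.04,-0.1],[2.6,9.8,-29.7,25.05,-23.43,-0.04,-0.1]]}}

```text
clock: 1.3
tcp_pos: [359.0, -325.0, 222.7]
tool_rot: [-0.035, 0.915, 0.393, 0.081]
wrist_force: [-0.3, -0.1, 0.2]
opening: 42.0
grasp_force: 0.0
```

{"api": "send_rows", "payload": {"moves": [[0,0,0,3.65,-0.88,0.64,-0.1],[0,0,0,7.3,-1.76,1.28,-0.1],[0,0,0,10.96,-2.64,1.92,-0.1],[0,0,0,14.61,-3.51,2.56,-0.1],[0,0,0,18.26,-4.39,3.2,-0.1],[0,0,0,21.91,-5.27,3.84,-0.1],[0,0,0,21.91,-5.27,3.84,-0.1],[0,0,0,21.91,-5.27,3.84,-0.1],[0,0,0,21.91,-5.27,3.84,-0.1],[0,0,0,21.91,-5.27,3.84,-0.1]]}}

```text
clock: 2.3
tcp_pos: [473.4, -132.1, 223.2]
tool_rot: [-0.034, 0.917, 0.39, 0.08]
wrist_force: [1.2, -0.1, 0.4]
opening: 42.3
grasp_force: 0.0
```

```bash
python3 - <<'E'
from h import *
o=robot.get_obs();p0,R0=load();print(o["clock"],o["tcp_pos"],p0,o["tool_rot"],np.roll(R0.as_quat(),1),o["joints"])
p,Rt=postpose(-.734)
plan([(p,Rt,-.1,7),(p,Rt,-.1,3)])
plan([(p,Rt,-1,10)])
E
```

```text
2.3 [ 473.43618987 -132.06131266  223.16120339] [ 473.70901951 -130.79598481  223.17911969] [-0.03408078  0.91669618  0.38993989  0.08033368] [-0.03425046  0.91625182  0.39095743  0.08038529] [-0.59861378 -0.18505446  2.00412506  0.17897231  1.29709513  0.12150536]
[[0,0,0,-0.05,0,2,-0.1],[0,0,0,-0.1,0,3.99,-0.1],[0,0,0,-0.15,0,5.99,-0.1],[0,0,0,-0.2,0,7.98,-0.1],[0,0,0,-0.25,0,9.98,-0.1],[0,0,0,-0.3,0,11.97,-0.1],[0,0,0,-0.35,0,13.97,-0.1],[0,0,0,-0.35,0,13.97,-0.1],[0,0,0,-0.35,0,13.97,-0.1],[0,0,0,-0.35,0,13.97,-0.1]]
[[0,0,0,0,0,0,-1],[0,0,0,0,0,0,-1],[0,0,0,0,0,0,-1],[0,0,0,0,0,0,-1],[0,0,0,0,0,0,-1],[0,0,0,0,0,0,-1],[0,0,0,0,0,0,-1],[0,0,0,0,0,0,-1],[0,0,0,0,0,0,-1],[0,0,0,0,0,0,-1]]
```

{"api": "send_rows", "payload": {"moves": [[0,0,0,-0.05,0,2,-0.1],[0,0,0,-0.1,0,3.99,-0.1],[0,0,0,-0.15,0,5.99,-0.1],[0,0,0,-0.2,0,7.98,-0.1],[0,0,0,-0.25,0,9.98,-0.1],[0,0,0,-0.3,0,11.97,-0.1],[0,0,0,-0.35,0,13.97,-0.1],[0,0,0,-0.35,0,13.97,-0.1],[0,0,0,-0.35,0,13.97,-0.1],[0,0,0,-0.35,0,13.97,-0.1]]}}

```text
clock: 3.3
tcp_pos: [488.9, -116.8, 86.3]
tool_rot: [-0.033, 0.916, 0.391, 0.081]
wrist_force: [-0.3, 0.3, -0.3]
opening: 42.1
grasp_force: 0.0
```

{"api": "send_rows", "payload": {"moves": [[0,0,0,0,0,0,-1],[0,0,0,0,0,0,-1],[0,0,0,0,0,0,-1],[0,0,0,0,0,0,-1],[0,0,0,0,0,0,-1],[0,0,0,0,0,0,-1],[0,0,0,0,0,0,-1],[0,0,0,0,0,0,-1],[0,0,0,0,0,0,-1],[0,0,0,0,0,0,-1]], "newtons": 15}}

```text
clock: 4.3
tcp_pos: [488.6, -116.1, 85.5]
tool_rot: [-0.034, 0.916, 0.391, 0.081]
wrist_force: [-0.8, -1.9, 5.3]
opening: 15.6
grasp_force: 15.0
```

```bash
python3 - <<'E'
from h import *
ths=np.linspace(-.734,0.0,21)[1:]
for k in(0,10): plan([(*postpose(t),-1,1) for t in ths[k:k+10]])
grab("scene","g1",(215,135,120,140),4)
E
```

```text
[[0.4,0,-2.1,0.01,0.47,0,-1],[0.7,0,-4.2,0.03,0.94,0.01,-1],[1.1,0,-6.2,0.08,1.4,0.01,-1],[1.5,0,-8.3,0.14,1.87,0.02,-1],[1.8,0,-10.4,0.21,2.33,0.04,-1],[2.2,0,-12.4,0.3,2.79,0.05,-1],[2.6,0,-14.5,0.41,3.25,0.07,-1],[2.9,0,-16.6,0.54,3.7,0.1,-1],[3.3,0,-18.6,0.68,4.15,0.12,-1],[3.7,0,-20.7,0.84,4.59,0.15,-1]]
[[0.3,0,-2.1,0.01,0.47,0,-1],[0.7,0,-4.2,0.03,0.94,0,-1],[1.1,0,-6.2,0.08,1.41,0.01,-1],[1.4,0,-8.3,0.14,1.87,0.02,-1],[1.8,0,-10.4,0.21,2.34,0.04,-1],[2.2,0,-12.4,0.3,2.8,0.05,-1],[2.5,0,-14.5,0.41,3.25,0.07,-1],[2.9,0,-16.6,0.54,3.71,0.09,-1],[3.3,0,-18.7,0.68,4.15,0.12,-1],[3.6,0,-20.7,0.84,4.59,0.15,-1]]
```

View pics/g1.png

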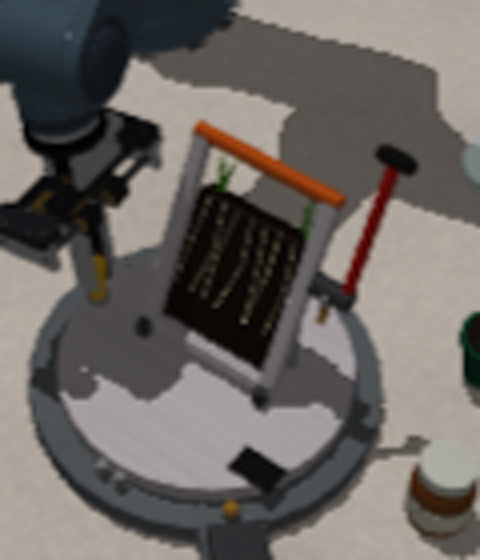

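The fingers hold the yellow post at crop (97,280), and the opening reads 15.6 mm. The gripper is clear of the frame, so I turn the table.

{"api": "send_rows", "payload": {"moves": [[0.4,0,-2.1,0.01,0.47,0,-1],[0.7,0,-4.2,0.03,0.94,0.01,-1],[1.1,0,-6.2,0.08,1.4,0.01,-1],[1.5,0,-8.3,0.14,1.87,0.02,-1],[1.8,0,-10.4,0.21,2.33,0.04,-1],[2.2,0,-12.4,0.3,2.79,0.05,-1],[2.6,0,-14.5,0.41,3.25,0.07,-1],[2.9,0,-16.6,0.54,3.7,0.1,-1],[3.3,0,-18.6,0.68,4.15,0.12,-1],[3.7,0,-20.7,0.84,4.59,0.15,-1]]}}

```text
clock: 5.35
tcp_pos: [527.4, -142.6, 85.5]
tool_rot: [-0.048, 0.829, 0.552, 0.072]
wrist_force: [-2.0, -4.9, 5.2]
opening: 15.3
grasp_force: 15.0
```

{"api": "send_rows", "payload": {"moves": [[0.3,0,-2.1,0.01,0.47,0,-1],[0.7,0,-4.2,0.03,0.94,0,-1],[1.1,0,-6.2,0.08,1.41,0.01,-1],[1.4,0,-8.3,0.14,1.87,0.02,-1],[1.8,0,-10.4,0.21,2.34,0.04,-1],[2.2,0,-12.4,0.3,2.8,0.05,-1],[2.5,0,-14.5,0.41,3.25,0.07,-1],[2.9,0,-16.6,0.54,3.71,0.09,-1],[3.3,0,-18.7,0.68,4.15,0.12,-1],[3.6,0,-20.7,0.84,4.59,0.15,-1]]}}

```text
clock: 6.35
tcp_pos: [572.3, -153.1, 85.3]
tool_rot: [-0.06, 0.715, 0.694, 0.061]
wrist_force: [-3.6, -6.8, 5.6]
opening: 15.7
grasp_force: 15.0
```

{"api": "send_rows", "payload": {"moves": [[0,0,0,0,0,0,-1],[0,0,0,0,0,0,-1],[0,0,0,0,0,0,-1],[0,0,0,0,0,0,-1],[0,0,0,0,0,0,-1],[0,0,0,0,0,0,-1],[0,0,0,0,0,0,-1],[0,0,0,0,0,0,-1],[0,0,0,0,0,0,-1],[0,0,0,0,0,0,-1]]}}

```text
clock: 7.35
tcp_pos: [574.3, -153.0, 85.3]
tool_rot: [-0.058, 0.715, 0.694, 0.063]
wrist_force: [4.6, -6.3, -0.1]
opening: 15.4
grasp_force: 15.0
```

```bash
python3 - <<'E'
from h import *
o=robot.get_obs();p0,R0=load();print(o["tcp_pos"],p0,o["wrist_force"],o["joints"])
p,Rt=postpose(0);t=Rt.apply([0,0,1])
plan([(p0,R0,0,7),(p0-t*60,R0,0,3)])
grab("top","t1",(180,130,120,120),4)
E
```

```text
[ 574.29653945 -152.95006141   85.25167727] [ 572.83040063 -151.22282257   84.95104955] [ 4.60880138 -6.27398373 -0.1126786 ] [-0.52025432  0.30495002  1.76308987  0.16765418  1.15595257 -0.56331606]
[[0,0,0,0,0,0,0],[0,0,0,0,0,0,0],[0,0,0,0,0,0,0],[0,0,0,0,0,0,0],[0,0,0,0,0,0,0],[0,0,0,0,0,0,0],[0,0,0,0,0,0,0],[0,0,0,0,0,-2,0],[0,0,0,0,0,-4,0],[0,0,0,0,0,-6,0]]
```

View pics/t1.png

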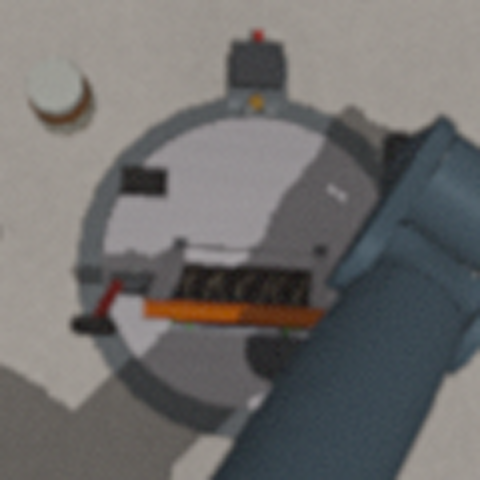

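The table sits squarely and the frame runs across y, with the detent drawing it in (+4.6 N along x). I release, lift, and check the seat once clear.

{"api": "send_rows", "payload": {"moves": [[0,0,0,0,0,0,0],[0,0,0,0,0,0,0],[0,0,0,0,0,0,0],[0,0,0,0,0,0,0],[0,0,0,0,0,0,0],[0,0,0,0,0,0,0],[0,0,0,0,0,0,0],[0,0,0,0,0,-2,0],[0,0,0,0,0,-4,0],[0,0,0,0,0,-6,0]]}}

```text
clock: 8.4
tcp_pos: [572.4, -161.7, 144.6]
tool_rot: [-0.061, 0.715, 0.694, 0.063]
wrist_force: [0.5, -0.2, 0.6]
opening: 47.0
grasp_force: 0.0
```

```bash
python3 - <<'E'
from h import *
p0,R0=load()
V=toolR([np.cos(YAW),np.sin(YAW),0],[0,0,-1])
plan([((p0[0],-153,385),V,-1,7),((p0[0],-153,385),V,-1,3)])
P=pts(CX,CY,YAW,0,-.39,0)
print(P["foot"],P["kp"])
f=P["foot"];
plan([((440,f[1],385),V,-1,8),((440,f[1],385),V,-1,2)])
E
```

```text
[[0,-1.4,0,0.72,0,-3.37,-1],[0,-2.9,0,1.44,0,-6.74,-1],[0,-4.3,0,2.16,-0.01,-10.1,-1],[0,-5.7,0,2.89,-0.01,-13.47,-1],[0,-7.2,0,3.61,-0.01,-16.84,-1],[0,-8.6,0,4.33,-0.01,-20.21,-1],[0,-10,0,5.05,-0.01,-23.58,-1],[0,-10,0,5.05,-0.01,-23.58,-1],[0,-10,0,5.05,-0.01,-23.58,-1],[0,-10,0,5.05,-0.01,-23.58,-1]]
[479.20492258  86.67389816 300.10090086] [532.40735063  85.07734632 170.61363248]
[[0,0,0,2.94,-1.75,0,-1],[0,0,0,5.89,-3.49,0,-1],[0,0,0,8.83,-5.24,0,-1],[0,0,0,11.78,-6.99,0,-1],[0,0,0,14.72,-8.74,0.01,-1],[0,0,0,17.67,-10.48,0.01,-1],[0,0,0,20.61,-12.23,0.01,-1],[0,0,0,23.55,-13.98,0.01,-1],[0,0,0,23.55,-13.98,0.01,-1],[0,0,0,23.55,-13.98,0.01,-1]]
```

{"api": "send_rows", "payload": {"moves": [[0,-1.4,0,0.72,0,-3.37,-1],[0,-2.9,0,1.44,0,-6.74,-1],[0,-4.3,0,2.16,-0.01,-10.1,-1],[0,-5.7,0,2.89,-0.01,-13.47,-1],[0,-7.2,0,3.61,-0.01,-16.84,-1],[0,-8.6,0,4.33,-0.01,-20.21,-1],[0,-10,0,5.05,-0.01,-23.58,-1],[0,-10,0,5.05,-0.01,-23.58,-1],[0,-10,0,5.05,-0.01,-23.58,-1],[0,-10,0,5.05,-0.01,-23.58,-1]]}}

```text
clock: 9.4
tcp_pos: [572.0, -152.9, 382.9]
tool_rot: [-0.002, 0.718, 0.696, -0.0]
wrist_force: [0.8, 0.5, -0.4]
opening: 0.5
grasp_force: 0.0
```

{"api": "send_rows", "payload": {"moves": [[0,0,0,2.94,-1.75,0,-1],[0,0,0,5.89,-3.49,0,-1],[0,0,0,8.83,-5.24,0,-1],[0,0,0,11.78,-6.99,0,-1],[0,0,0,14.72,-8.74,0.01,-1],[0,0,0,17.67,-10.48,0.01,-1],[0,0,0,20.61,-12.23,0.01,-1],[0,0,0,23.55,-13.98,0.01,-1],[0,0,0,23.55,-13.98,0.01,-1],[0,0,0,23.55,-13.98,0.01,-1]]}}

```text
clock: 10.4
tcp_pos: [439.7, 86.7, 383.6]
tool_rot: [-0.001, 0.717, 0.697, -0.0]
wrist_force: [0.3, -1.0, 0.2]
opening: 0.7
grasp_force: 0.0
```

```bash
python3 - <<'E'
from h import *
o=robot.get_obs();print(o["tcp_pos"],load()[0],o["opening"],o["joints"])
c,im=grab("scene","s2",(215,125,120,140),4)
P=pts(CX,CY,YAW,0,-.39,0)
for k in("post","foot","railp","railm"):print(k,((proj(c,P[k])[0]-[215,125]+.4)*4).round())
E
```

```text
[439.65131354  86.7202982  383.57331464] [439.97572551  86.63618131 384.99111792] 0.7231464906222369 [-5.94546878e-02 -3.34960064e-01  1.83069897e+00  3.47004533e-04
  1.64752510e+00 -2.98115195e-02]
post [ 68. 375.]
foot [324. 118.]
railp [287. 185.]
railm [117. 197.]
```

View pics/s2.png

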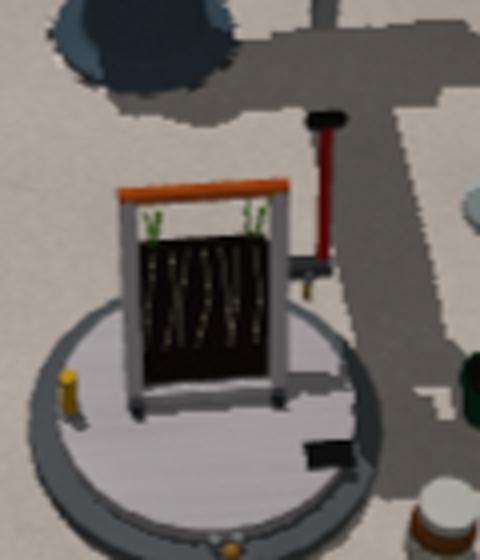

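The post (68,373), foot (326,120) and rail match my predictions. The sprung ball sits in its seat at (231,548), so the table is indexed. Next is the kickstand arc.

```bash
python3 - <<'E'
from h import *
p0,V=load();kp=pts(CX,CY,YAW,0,-.39,0)["kp"]
def tcp(ph,gap=0):
    s=140*np.sin(ph);Fx=kp[0]+s*np.cos(YAW);Fy=kp[1]+s*np.sin(YAW);Fz=kp[2]+140*np.cos(ph)
    low=10*np.clip((.4-ph)/.4,0,1)
    cx=Fx-8*np.cos(ph)+8*np.clip((ph-.7)/.5,0,1)
    return (cx-12.5-gap,Fy,Fz+8*np.sin(ph)-low+17+1.3)
a=tcp(-.39,12);print(a)
plan([((a[0],a[1],a[2]),V,-1,5),((a[0],a[1],a[2]),V,-1,5)])
for r in(np.linspace(-.39,.55,10),np.linspace(.65,1.5,10)):
    plan([(tcp(x),V,-1,1) for x in r])
p,_=load();print(p)
plan([(p+[0,0,40],V,-1,2),((p[0]-30,p[1],370),V,-1,8)])
E
```

```text
(np.float64(447.3056501034661), np.float64(86.6738981570872), np.float64(305.3593935412026))
[[0,0,0,0,0.15,1.59,-1],[0,0,0,0.01,0.29,3.19,-1],[0,0,0,0.01,0.44,4.78,-1],[0,0,0,0.02,0.58,6.37,-1],[0,0,0,0.02,0.73,7.96,-1],[0,0,0,0.02,0.73,7.96,-1],[0,0,0,0.02,0.73,7.96,-1],[0,0,0,0.02,0.73,7.96,-1],[0,0,0,0.02,0.73,7.96,-1],[0,0,0,0.02,0.73,7.96,-1]]
[[0,0,0,0.04,1.2,0,-1],[0,0,0,0.04,2.55,-0.56,-1],[0,0,0,0.04,3.95,-0.98,-1],[0,0,0,0.04,5.39,-1.25,-1],[0,0,0,0.04,6.85,-1.43,-1],[0,0,0,0.04,8.31,-1.66,-1],[0,0,0,0.04,9.77,-1.74,-1],[0,0,0,0.04,11.19,-1.66,-1],[0,0,0,0.05,12.57,-1.32,-1],[0,0,0,0.05,13.9,-0.7,-1]]
[[0,0,0,0,1.2,0.73,-1],[0,0,0,0,2.33,1.52,-1],[0,0,0,0.01,3.46,2.41,-1],[0,0,0,0.01,4.51,3.38,-1],[0,0,0,0.02,5.46,4.44,-1],[0,0,0,0.03,6.3,5.57,-1],[0,0,0,0.03,7.01,6.75,-1],[0,0,0,0.03,7.48,7.99,-1],[0,0,0,0.04,7.83,9.27,-1],[0,0,0,0.04,8.06,10.57,-1]]
[666.89177803  80.91724362 206.7999036 ]
[[0,0,0,0,0,-2,-1],[0,0,0,0,0,-4,-1],[0,0,0,-0.01,-0.37,-5.54,-1],[0,0,0,-0.02,-0.75,-7.08,-1],[0,0,0,-0.03,-1.12,-8.62,-1],[0,0,0,-0.04,-1.49,-10.16,-1],[0,0,0,-0.05,-1.87,-11.7,-1],[0,0,0,-0.06,-2.24,-13.24,-1],[0,0,0,-0.07,-2.62,-14.78,-1],[0,0,0,-0.08,-2.99,-16.32,-1]]
```

{"api": "send_rows", "payload": {"moves": [[0,0,0,0,0.15,1.59,-1],[0,0,0,0.01,0.29,3.19,-1],[0,0,0,0.01,0.44,4.78,-1],[0,0,0,0.02,0.58,6.37,-1],[0,0,0,0.02,0.73,7.96,-1],[0,0,0,0.02,0.73,7.96,-1],[0,0,0,0.02,0.73,7.96,-1],[0,0,0,0.02,0.73,7.96,-1],[0,0,0,0.02,0.73,7.96,-1],[0,0,0,0.02,0.73,7.96,-1]]}}

```text
clock: 11.45
tcp_pos: [447.7, 86.6, 306.1]
tool_rot: [0.0, 0.718, 0.696, 0.001]
wrist_force: [-0.9, -0.5, -0.1]
opening: 0.5
grasp_force: 0.0
```

{"api": "send_rows", "payload": {"moves": [[0,0,0,0.04,1.2,0,-1],[0,0,0,0.04,2.55,-0.56,-1],[0,0,0,0.04,3.95,-0.98,-1],[0,0,0,0.04,5.39,-1.25,-1],[0,0,0,0.04,6.85,-1.43,-1],[0,0,0,0.04,8.31,-1.66,-1],[0,0,0,0.04,9.77,-1.74,-1],[0,0,0,0.04,11.19,-1.66,-1],[0,0,0,0.05,12.57,-1.32,-1],[0,0,0,0.05,13.9,-0.7,-1]]}}

```text
clock: 12.45
tcp_pos: [587.4, 82.9, 313.3]
tool_rot: [0.001, 0.718, 0.696, 0.001]
wrist_force: [-0.3, 0.6, 1.1]
opening: 0.6
grasp_force: 0.3
```

{"api": "send_rows", "payload": {"moves": [[0,0,0,0,1.2,0.73,-1],[0,0,0,0,2.33,1.52,-1],[0,0,0,0.01,3.46,2.41,-1],[0,0,0,0.01,4.51,3.38,-1],[0,0,0,0.02,5.46,4.44,-1],[0,0,0,0.03,6.3,5.57,-1],[0,0,0,0.03,7.01,6.75,-1],[0,0,0,0.03,7.48,7.99,-1],[0,0,0,0.04,7.83,9.27,-1],[0,0,0,0.04,8.06,10.57,-1]]}}

```text
clock: 13.45
tcp_pos: [667.1, 80.9, 205.6]
tool_rot: [-0.0, 0.718, 0.696, 0.0]
wrist_force: [-0.4, -0.4, 0.1]
opening: 0.5
grasp_force: 0.0
```

{"api": "send_rows", "payload": {"moves": [[0,0,0,0,0,-2,-1],[0,0,0,0,0,-4,-1],[0,0,0,-0.01,-0.37,-5.54,-1],[0,0,0,-0.02,-0.75,-7.08,-1],[0,0,0,-0.03,-1.12,-8.62,-1],[0,0,0,-0.04,-1.49,-10.16,-1],[0,0,0,-0.05,-1.87,-11.7,-1],[0,0,0,-0.06,-2.24,-13.24,-1],[0,0,0,-0.07,-2.62,-14.78,-1],[0,0,0,-0.08,-2.99,-16.32,-1]]}}

```text
clock: 14.45
tcp_pos: [636.6, 80.9, 371.3]
tool_rot: [0.0, 0.718, 0.696, 0.0]
wrist_force: [-0.4, -0.1, -1.0]
opening: 0.6
grasp_force: 0.0
```

```bash
python3 - <<'E'
from h import *
o=robot.get_obs();print(o["tcp_pos"],load()[0],o["joints"])
c,im=grab("scene",None,(215,125,120,140),4);d,jm=grab("top",None,(180,130,80,120),4)
cv2.imwrite("pics/s3.png",np.hstack([im,np.vstack([jm,np.zeros((80,320,3),np.uint8)])]))
P=pts(CX,CY,YAW,0,-.39,2.7)
for k in("foot","kp","railp"):print(k,((proj(c,P[k])[0]-[215,125]+.4)*4).round(),((proj(d,P[k])[0]-[180,130]+.4)*4).round()+[480,0])
E
```

```text
[636.61620435  80.90256571 371.30030089] [636.90076454  80.93966518 369.98516214] [-5.02051464e-02  1.47187579e-01  1.40293185e+00  5.65104228e-04
  1.59093934e+00 -1.96173791e-02]
foot [333. 418.] [615. 193.]
kp [321. 263.] [596. 287.]
railp [287. 185.] [623. 311.]
```

View pics/s3.png

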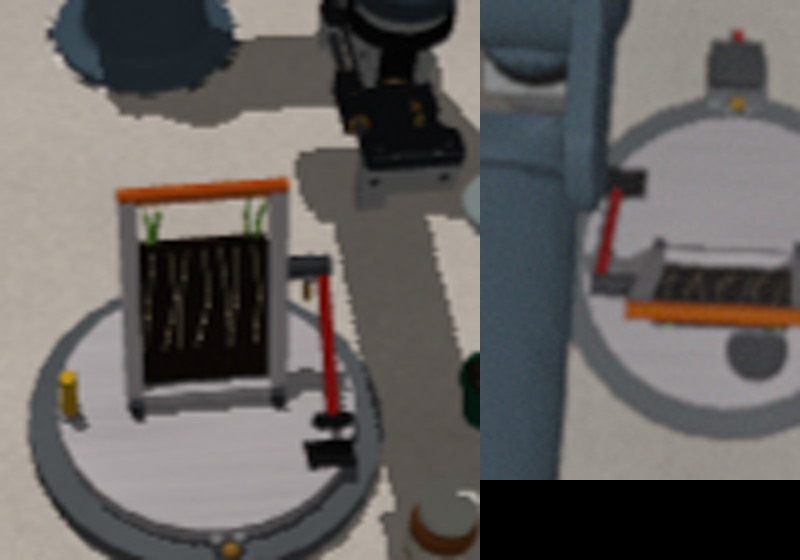

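The kickstand is fully down: its foot is at scene crop (333,420), predicted (333,418). Now the rail grasp.

```bash
cat >> h.py <<'E'
def railpose(lean,back=0):
    P=pts(CX,CY,YAW,0,lean,0)["rail"];T=R.from_euler('z',YAW)*R.from_euler('y',lean);z=T.apply([0,0,-1])
    return P+z*(3-back)+[0,0,1],toolR(T.apply([1,0,0]),z)
E
python3 - <<'E'
from h import *
p,Q=railpose(-.39,120);plan([(p,Q,0,8),(p,Q,0,2)])
g,Q=railpose(-.39);print(g);plan([(g,Q,0,6),(g,Q,0,4)])
plan([(g,Q,-1,10)])
E
```

```text
[[-2.8,0,0,-1.33,-2.24,0.2,0],[-5.6,0,0,-2.65,-4.49,0.4,0],[-8.4,0,0,-3.98,-6.73,0.6,0],[-11.2,0,0,-5.3,-8.97,0.8,0],[-13.9,0,0,-6.63,-11.21,1,0],[-16.7,0,0,-7.96,-13.46,1.2,0],[-19.5,0,0,-9.28,-15.7,1.4,0],[-22.3,0,0,-10.61,-17.94,1.6,0],[-22.3,0,0,-10.61,-17.94,1.6,0],[-22.3,0,0,-10.61,-17.94,1.6,0]]
[499.93649668 -20.99640378 242.83163009]
[[0,0,0,0,0,2,0],[0,0,0,0,0,4,0],[0,0,0,0,0,6,0],[0,0,0,0,0,8,0],[0,0,0,0,0,10,0],[0,0,0,0,0,12,0],[0,0,0,0,0,12,0],[0,0,0,0,0,12,0],[0,0,0,0,0,12,0],[0,0,0,0,0,12,0]]
[[0,0,0,0,0,0,-1],[0,0,0,0,0,0,-1],[0,0,0,0,0,0,-1],[0,0,0,0,0,0,-1],[0,0,0,0,0,0,-1],[0,0,0,0,0,0,-1],[0,0,0,0,0,0,-1],[0,0,0,0,0,0,-1],[0,0,0,0,0,0,-1],[0,0,0,0,0,0,-1]]
```

{"api": "send_rows", "payload": {"moves": [[-2.8,0,0,-1.33,-2.24,0.2,0],[-5.6,0,0,-2.65,-4.49,0.4,0],[-8.4,0,0,-3.98,-6.73,0.6,0],[-11.2,0,0,-5.3,-8.97,0.8,0],[-13.9,0,0,-6.63,-11.21,1,0],[-16.7,0,0,-7.96,-13.46,1.2,0],[-19.5,0,0,-9.28,-15.7,1.4,0],[-22.3,0,0,-10.61,-17.94,1.6,0],[-22.3,0,0,-10.61,-17.94,1.6,0],[-22.3,0,0,-10.61,-17.94,1.6,0]]}}

```text
clock: 15.55
tcp_pos: [454.2, -19.9, 353.8]
tool_rot: [0.139, 0.705, 0.683, 0.135]
wrist_force: [-0.1, -0.3, -1.1]
opening: 46.7
grasp_force: 0.0
```

{"api": "send_rows", "payload": {"moves": [[0,0,0,0,0,2,0],[0,0,0,0,0,4,0],[0,0,0,0,0,6,0],[0,0,0,0,0,8,0],[0,0,0,0,0,10,0],[0,0,0,0,0,12,0],[0,0,0,0,0,12,0],[0,0,0,0,0,12,0],[0,0,0,0,0,12,0],[0,0,0,0,0,12,0]]}}

```text
clock: 16.55
tcp_pos: [500.5, -21.1, 244.2]
tool_rot: [0.14, 0.704, 0.683, 0.135]
wrist_force: [0.5, 0.5, -0.2]
opening: 47.0
grasp_force: 0.0
```

{"api": "send_rows", "payload": {"moves": [[0,0,0,0,0,0,-1],[0,0,0,0,0,0,-1],[0,0,0,0,0,0,-1],[0,0,0,0,0,0,-1],[0,0,0,0,0,0,-1],[0,0,0,0,0,0,-1],[0,0,0,0,0,0,-1],[0,0,0,0,0,0,-1],[0,0,0,0,0,0,-1],[0,0,0,0,0,0,-1]], "newtons": 25}}

```text
clock: 17.55
tcp_pos: [500.6, -21.2, 243.3]
tool_rot: [0.14, 0.704, 0.683, 0.136]
wrist_force: [6.0, -0.8, -1.1]
opening: 15.7
grasp_force: 25.0
```

```bash
python3 - <<'E'
from h import *
o=robot.get_obs();print(o["tcp_pos"],load()[0],o["wrist_force"])
grab("scene","s4",(215,125,120,140),4)
L=np.linspace(-.39,0,21)[1:]
for k in(0,10): plan([(*railpose(l),-1,1) for l in L[k:k+10]])
E
```

```text
[500.64785106 -21.2048298  243.32612587] [499.92645082 -20.96123617 242.83660887] [ 6.01148436 -0.80259612 -1.0756202 ]
[[1.1,0,0,0,0.39,0,-1],[2.2,0,0,0,0.79,0.02,-1],[3.3,0,0,0,1.18,0.04,-1],[4.5,0,0,0,1.57,0.06,-1],[5.6,0,0,0,1.97,0.1,-1],[6.7,0,0,0,2.36,0.14,-1],[7.8,0,0,0,2.75,0.19,-1],[8.9,0,0,0,3.14,0.25,-1],[10,0,0,0,3.53,0.31,-1],[11.2,0,0,0,3.92,0.38,-1]]
[[1.1,0,0,0,0.39,0.01,-1],[2.2,0,0,0,0.78,0.02,-1],[3.3,0,0,0,1.18,0.04,-1],[4.4,0,0,0,1.57,0.06,-1],[5.5,0,0,0,1.96,0.1,-1],[6.7,0,0,0,2.35,0.14,-1],[7.8,0,0,0,2.74,0.19,-1],[8.9,0,0,0,3.13,0.25,-1],[10,0,0,0,3.52,0.31,-1],[11.1,0,0,0,3.91,0.38,-1]]
```

View pics/s4.png

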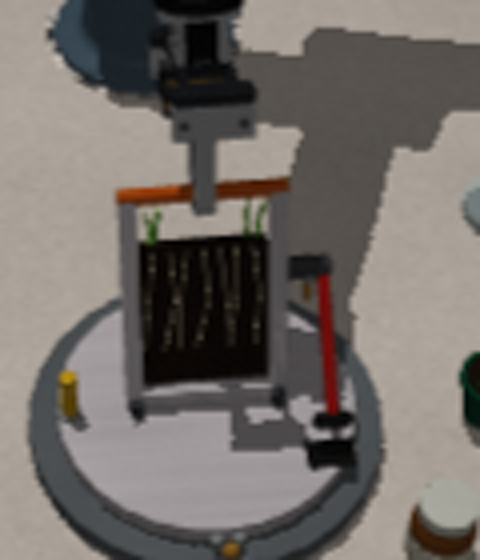

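The rail is gripped in its middle at (204,190), opening 15.7 mm at 25 N, and the kickstand is still down. Now I raise the frame.

{"api": "send_rows", "payload": {"moves": [[1.1,0,0,0,0.39,0,-1],[2.2,0,0,0,0.79,0.02,-1],[3.3,0,0,0,1.18,0.04,-1],[4.5,0,0,0,1.57,0.06,-1],[5.6,0,0,0,1.97,0.1,-1],[6.7,0,0,0,2.36,0.14,-1],[7.8,0,0,0,2.75,0.19,-1],[8.9,0,0,0,3.14,0.25,-1],[10,0,0,0,3.53,0.31,-1],[11.2,0,0,0,3.92,0.38,-1]]}}

```text
clock: 18.6
tcp_pos: [538.5, -22.5, 255.1]
tool_rot: [0.07, 0.714, 0.693, 0.067]
wrist_force: [-1.7, -2.7, 4.6]
opening: 15.3
grasp_force: 25.0
```

{"api": "send_rows", "payload": {"moves": [[1.1,0,0,0,0.39,0.01,-1],[2.2,0,0,0,0.78,0.02,-1],[3.3,0,0,0,1.18,0.04,-1],[4.4,0,0,0,1.57,0.06,-1],[5.5,0,0,0,1.96,0.1,-1],[6.7,0,0,0,2.35,0.14,-1],[7.8,0,0,0,2.74,0.19,-1],[8.9,0,0,0,3.13,0.25,-1],[10,0,0,0,3.52,0.31,-1],[11.1,0,0,0,3.91,0.38,-1]]}}

```text
clock: 19.6
tcp_pos: [578.1, -23.8, 259.4]
tool_rot: [0.001, 0.718, 0.696, 0.0]
wrist_force: [-0.4, -2.1, 7.3]
opening: 15.7
grasp_force: 25.0
```

{"api": "send_rows", "payload": {"moves": [[0,0,0,0,0,0,-1],[0,0,0,0,0,0,-1],[0,0,0,0,0,0,-1],[0,0,0,0,0,0,-1],[0,0,0,0,0,0,-1],[0,0,0,0,0,0,-1],[0,0,0,0,0,0,-1],[0,0,0,0,0,0,-1],[0,0,0,0,0,0,-1],[0,0,0,0,0,0,-1]]}}

```text
clock: 20.6
tcp_pos: [577.9, -23.8, 259.4]
tool_rot: [0.001, 0.718, 0.696, 0.001]
wrist_force: [-1.1, -1.4, 6.3]
opening: 15.1
grasp_force: 25.0
```

```bash
python3 - <<'E'
from h import *
o=robot.get_obs();print(o["tcp_pos"],load()[0],o["wrist_force"],o["torque"])
c,im=grab("scene","s5",(215,125,120,140),4)
P=pts(CX,CY,YAW,0,0,2.7)
for k in("foot","kp","railp","railm","post"):print(k,((proj(c,P[k])[0]-[215,125]+.4)*4).round())
E
```

```text
[577.93968314 -23.78316507 259.39780094] [576.69355532 -23.3107402  258.03078654] [-1.09881081 -1.36031103  6.26554783] [-0.46357466  0.0114034   0.03294984]
foot [331. 436.]
kp [332. 297.]
railp [304. 238.]
railm [126. 252.]
post [ 68. 375.]
```

View pics/s5.png

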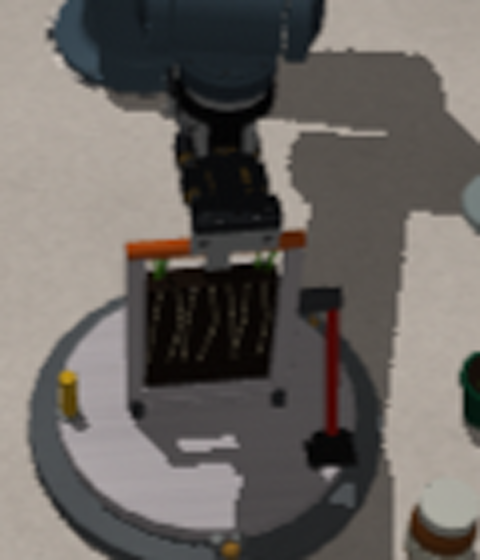

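The rail ends at (304,240) and (128,250) match a lean of 0. The kickstand foot is on the disc, the table is still seated and the grip is steady, so I hand in.

```bash
python3 -c "
from workcell import job_done
print(job_done())"
```

```text
the job is handed in; nothing more can be done
None
```

I handed the job in at about 21 s with the turntable in its detent, the kickstand fully down, and the frame upright with its rail still gripped. The other things on the bench were left alone, and the hand-in gave no verdict.

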